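# Clear the gap slot and load a coil on the test stand

## Robot

A 6-joint arm with a two-finger parallel gripper is mounted at the origin on the work surface. World frame = base frame: x ahead of the robot, y to its left, z up, the work surface at z = 0. Lengths are in m, angles in degrees, forces in N, time in s.
With the tool pointing down it reaches from about 0.35 to 0.875 m from the base axis. Payload 15.5 kg.
Tool frame: the origin (TCP) lies at the very end of the fingers, on their centre line; the grasp point (between the pads) lies 19 mm behind it; z points along the fingers, y is the line along which they close (so a half turn about z gives the same grasp; the last joint's range is limited). The gripper opens to 85 mm and grips with 20 to 120 N. Pads are 22 mm wide; open, the fingers measure 114 mm over their backs; the gripper's body (76 mm by 85 mm) begins 54 mm behind the grasp point. The pads swing forward as they close: fully open they stand 13 mm farther back than shut.
Start: joints at [-70.216, 28.281, 77.091, -0, 74.628, -5.472], TCP at [0.267, -0.565, 0.207] pointing down, gripper open.
Joint ranges: [-166.48, 166.48], [-47.26, 123.95], [12.59, 153.08], [-70.14, 250.14], [6.76, 159.57], [-176.63, 176.63]. Speed limits (degrees/s): [108.29, 108.29, 147.25, 172.46, 172.46, 172.46].

## Interface

Orientations are given as [roll, pitch, yaw] about the fixed x, y, z axes, in that order (R = Rz(yaw) Ry(pitch) Rx(roll)).
In Python, from cell import bot gives the robot as it stands.
- The arm moves only by the tool drive_tool, never from a script. Its argument "moves" is a list that holds one entry, the list of rows, each a list of 7 numbers: the finger opening in mm, from 0 to 85.4, then the shift along the tool's x, y, z in mm, then the turn, a rotation vector about the tool's x, y, z in degrees. In form: [[[grip, x, y, z, wx, wy, wz], ...]]. A call has 1 to 20 rows; each row shifts and turns the commanded pose from where the row before left it, along the tool's axes as they then stand; what a row does not reach is not made up. A row lasts 1/10 s, in which the tool goes at most 50 mm and 8.59 degrees, less where a joint would pass 70% of its speed; a pose out of reach is approached as far as the arm can. A call is refused whole if a number of a shift passes 50 or a number of a turn 8.59, either way. A call with a gripper value outside its range is refused whole. The fingers move at their own pace and stop on an object; "newtons" is the grip in N (left out, the last holds). Time passes only in rows, so rows that do not move let the fingers close. It gives the time, the measured TCP pose, the force, the opening and the grip force at its end, in the units of the state.
- bot.state(): the state, without advancing time (a new reading comes with each control period).
- bot.get_image(name): name is "scene" or "top"; returns the picture (420x560x3 uint8, red, green, blue); there is no depth.
- bot.get_calibration(name): a dict with "camera_matrix" (3x3 intrinsics, pixels), "extrinsics" (4x4, takes a point from world to camera coordinates). Camera axes: x right, y up, looking along -z (the intrinsics and any distortion apply to the point x, -y, -z); pixel columns grow to the right and rows downward; lengths in m; the calibration is good to about 2 mm. A picture is of the moment at which its call begins. get_calibration takes no time and is no camera call.
- bot.job_done(): hands the job in; it is judged then, once.
The state is a dict: "clock": time; "joints": joint angles; "qvel": joint speeds; "joint_efforts": joint torques, N m; "ee_pos": TCP position; "ee_rot": TCP orientation; "force": force on the tool from outside, world axes, zero at the start; "ft_torque": the same for the moment, N m; "gripper_width": opening from 0.0 (shut) to 1.0 (fully open); "grasp_force": force on a finger pad.
Only numpy, scipy, OpenCV 4.12 (cv2) and the standard library are available. Lean on these libraries where they do the work, as an engineer would, in place of code of your own. Each camera call takes 0.05 s, during which the arm holds its last target. There are 200 camera calls.

## Task

Set up the coil test stand for the red-flanged coil: with the hooked pick (not the fingers) drag the brass gap bar all the way out of the stand's narrow slot, leave the bar lying, and lay the pick back in its rest. Then draw the red-flanged coil off its slanted peg on the rack and lower it over the stand's upright spindle until it sits fully home on the rails, without dropping it, and let go. Leave the other coils and everything else on the bench where they stand.

Things in the scene. Friction and masses are not known exactly. Their poses are not given: they have to be found in the camera images.
- stand: coil test stand, fixed: dark base plate 205 x 100 mm (x -150 to +55 mm), top 12 mm above the bench; on it two aluminium rails (x -90 to +25 mm, each 30 mm wide, tops 32 mm above the bench) with a slot 16 mm wide, 20 mm deep between them along x, from the spindle to its open mouth at x = -90 mm. Origin on the bench under the spindle axis; -x points out through the mouth, z up
- posts_mid (a point): midway between the tops (72 mm above the bench) of the red and black binding posts, each 22 mm across, standing at stand x = +41 mm, y = +26 and -26 mm: fingers straddling a coil on the spindle must be set along the stand's y, not x
- spindle_seat (a point): on the axis of the upright steel spindle, level with the rail tops (32 mm above the bench) on which a mounted coil's lower face rests, astride the slot. The spindle is 13 mm in diameter, its top 60 mm above this point, the last 12 mm tapering to 5 mm
- slot_mouth (a point): middle of the slot's open mouth, on the slot floor (12 mm above the bench); the base plate goes on 60 mm beyond it as an open apron at the same level
- bar_center (a point): brass gap bar 32 x 12 x 8 mm, about 26 g, lying flat on the slot floor, long side (its x axis) along the slot; the point is its middle. Between its inner end and the spindle there is always at least 15 mm free for a hook
- pick_handle (a point): hooked pick, 60 g: orange flat-sided handle 110 mm long (along the pick's x axis), 13 mm wide, 20 mm high; the point is the middle of the handle, near the balance point. From its front end a shaft 5 mm thick runs on along +x and bends straight down (-z) at x = 125 mm into a hook that ends 40 mm below the handle's axis
- pick_tip (a point): lower end of the pick's hook (5 mm thick, rounded): 125 mm ahead of the handle's middle and 40 mm below it
- rest: pick rest, fixed: grey foot 125 x 50 x 8 mm, two posts 8 mm thick, 34 mm wide at x = +45 and -45 mm, each with an open-topped notch 19 mm wide (floor 46 mm, prong tops 60 mm above the bench) in which the handle lies along the rest's x axis, hook to +x and hanging down. Origin on the bench under the middle
- rest_mid (a point): where the middle of the pick's handle lies when it is in the rest (56 mm above the bench)
- rack: sloped coil rack, fixed: white board 100 x 290 mm rising away from its front (-x) at 25 degrees; three stub pegs square to it in a row at y = -95, 0, +95 mm, feet 90 mm above the bench, 13 mm in diameter, 30 mm long, leaning 25 degrees from vertical towards -x. A coil's lower face rests on the board, its axis along the peg. Origin on the bench under the middle peg's foot
- coil_center (a point): the red-flanged copper coil to mount: wound bobbin 44 mm in diameter, 46 mm high (winding practically flush with the flanges), bore 17 mm right through, about 160 g; two small brass tabs stand 8 mm proud of its upper end; the point is its middle (23 mm above its lower face), z along its axis to the tabbed end. It starts on one of the three pegs, leaning 25 degrees
- coil_black_center (a point): the same coil with black flanges, on another peg; to be left alone
- coil_white_center (a point): the same coil with white flanges, on the third peg; to be left alone
- sensor_a: loose brass sensor with hexagon (29 mm across corners), 46 mm high with its steel tab, standing beside the stand; origin at its foot; leave alone
- sensor_b: another such brass sensor, standing in front of the rack; leave alone
- sensor_c: another such brass sensor, standing behind the stand; leave alone
- spray_can: blue spray can, 56 mm diameter, 170 mm high, standing between rack and pan; origin at its foot; leave alone
- driver: screwdriver 170 mm long, about 30 mm thick, lying along its x axis left of the rack; leave alone
Mind the look-alikes: they are no part of the job. Of the things that look like the part that bears pick_handle, the larger one is meant. What is shaped like the part that bears coil_center but blue is not meant.

How it is judged (in metres and radians):
On the way, in this order (a step that is already met when the one before it is completed fails the run):
1. the pick drags the gap bar along (contact force between pick and bar above 0.02 N and distance of bar_center from where it was at the start of the episode above 0.008 m).
2. the gap bar is out of the slot ((x of bar_center in the frame of stand below -0.1055 m or y of bar_center in the frame of stand above 0.046 m or y of bar_center in the frame of stand below -0.046 m) and height (world z) of bar_center between 0 and 0.03 m), for 0.2 s.
3. the pick lies in its rest again (distance between pick_handle and rest_mid below 0.02 m and angle between pick_handle's own z axis and vertical below 0.2 rad), for 0.2 s.
4. the red-flanged coil is fully home on the spindle (horizontal distance between coil_center and spindle_seat below 0.005 m and z of coil_center in the frame of stand between 0.0525 and 0.0575 m and angle between coil_center's own z axis and vertical below 0.06 rad), for 0.2 s.
At the end, for the whole second after the job is handed in: Red coil on the spindle, lower face on the rails (height within 2.5 mm, centred within 5 mm, upright within 0.06 rad); gap bar at rest wholly outside the slot on the stand's base or the bench; pick in its rest (handle within 20 mm, upright within 0.2 rad); nothing moving (all of step 2 and all of step 3 and all of step 4 and linear speed of each of coil, bar, pick below 0.02 m/s and contact force between pick and bar below 0.01 N); the robot touches nothing.
It fails at once if the coil is dropped down the spindle (faster than 0.4 m/s) (horizontal distance between coil_center and spindle_seat below 0.01 m and z of coil_center in the frame of stand below 0.115 m and linear speed of coil above 0.4 m/s).
It fails at once if the fingers touch the gap bar (contact force between the fingers and bar above 0.3 N).
It fails at once if another coil is disturbed (moved over 25 mm) (distance of any of coil_black_center, coil_white_center from where it was at the start of the episode above 0.025 m).
It fails at once if a bystander is pushed over 25 mm or tipped (distance of any of sensor_a, sensor_b, sensor_c, spray_can, driver from where it was at the start of the episode above 0.025 m or angle between any of sensor_a, sensor_b, sensor_c, spray_can's own z axis and vertical above 0.5 rad).
It also fails if it takes over 72 s, if anything falls off the work surface, if the arm or the gripper's body presses on something with over 40 N, if the wrist force passes 120 N, or if a joint passes its speed limit or range.

## Working session

There is one attempt and no reset: what is moved stays moved. The work goes in short steps, Python scripts to look and compute and a tool call to move; the robot and the scene stay as the last step left them, time stands still between calls to the robot, and variables do not carry over. Pictures are saved under pics/ and viewed, at most 11 in all, crops included, and the job is handed in when it is done.

Besides the shell and the picture viewer there is one more tool, called as name(argument=value, ...) on one line, values as JSON. drive_tool: Moves the arm, as the interface text tells. Its arguments: {"type":"object","properties":{"moves":{"type":"array","items":{"type":"array","items":{"type":"array","items":{"type":"number"}}}},"newtons":{"type":"number"}},"required":["moves"]}

```bash
mkdir -p pics; ls; python3 - <<'E'
from cell import bot
import cv2,numpy as np
for n in("scene","top"):
    im=bot.get_image(n); cv2.imwrite(f"pics/{n}0.png",im[:,:,::-1]); 
    c=bot.get_calibration(n); print(n,c)
a=cv2.imread("pics/scene0.png");
E
```

```text
pics
scene {'camera_matrix': array([[512.31140476,   0.        , 276.19975647],
       [  0.        , 512.31140476, 203.93740823],
       [  0.        ,   0.        ,   1.        ]]), 'extrinsics': array([[ 0.78314928,  0.62174368,  0.01058296, -0.42196795],
       [-0.41198054,  0.50603313,  0.75776151,  0.13930693],
       [ 0.4657781 , -0.59780035,  0.65244578, -1.77770807],
       [ 0.        ,  0.        ,  0.        ,  1.        ]])}
top {'camera_matrix': array([[412.7939418 ,   0.        , 273.23145752],
       [  0.        , 412.7939418 , 214.79228611],
       [  0.        ,   0.        ,   1.        ]]), 'extrinsics': array([[-0.00733655, -0.99993675,  0.00852426, -0.00196553],
       [ 0.99474421, -0.0064273 ,  0.10218922, -0.51887666],
       [-0.10212797,  0.00922918,  0.99472846, -1.01026171],
       [ 0.        ,  0.        ,  0.        ,  1.        ]])}
```

View pics/scene0.png

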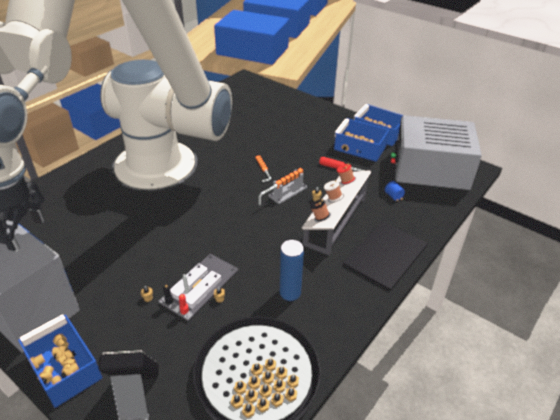

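View pics/top0.png

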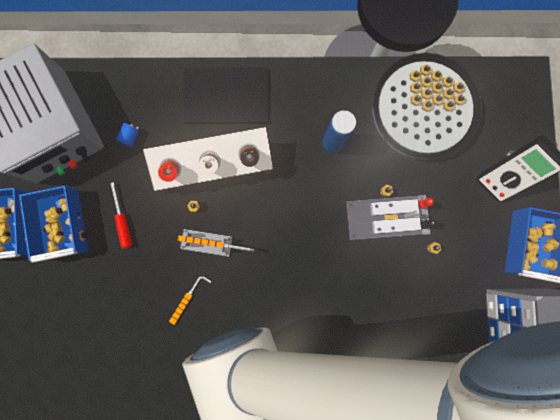

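The top view shows the rack at (208,160), with the red coil at (168,171), white at (208,163) and black at (249,155). The stand is at (390,217), with its mouth to the left and the brass bar at (391,217). There are two orange picks: one in the rest at (205,241) and a smaller one lying at (188,300). The blue lookalike coil is at (127,134).

I'll check these in one enlarged montage.

```bash
python3 - <<'E'
import cv2,numpy as np
t=cv2.imread("pics/top0.png");s=cv2.imread("pics/scene0.png")
r=lambda i,x,y,w,h:cv2.resize(i[y:y+h,x:x+w],(400,300),interpolation=cv2.INTER_CUBIC)
m=np.vstack([np.hstack([r(t,345,185,100,75),r(t,140,130,140,105)]),np.hstack([r(t,165,220,120,90),r(s,250,150,120,90)])])
cv2.imwrite("pics/m0.png",m)
E
```

```text
(no output)
```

View pics/m0.png

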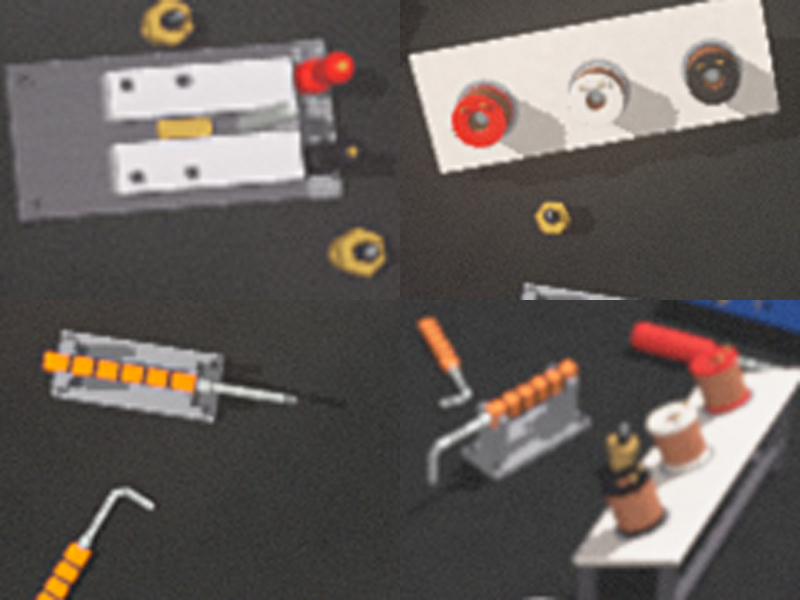

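The upper-right crop confirms the red, white and black coils on the rack, and red is the left one. The pick in the rest is the larger one, with a handle about 46 px or 106 mm long, so it is the one meant. The pick lying on the bench is a smaller lookalike. Now I'll measure.

```bash
cat > h.py <<'E'
from cell import bot
import cv2,numpy as np
cal={n:bot.get_calibration(n) for n in("scene","top")}
def ray(n,uv):
    K=cal[n]["camera_matrix"];E=cal[n]["extrinsics"];R=E[:3,:3]
    p=np.linalg.inv(K)@[uv[0],uv[1],1]; d=R.T@(p*[1,-1,-1]); o=-R.T@E[:3,3]; return o,d/np.linalg.norm(d)
def onz(n,uv,z):
    o,d=ray(n,uv); return o+d*(z-o[2])/d[2]
def tri(a,b):
    (o1,d1),(o2,d2)=ray("top",a),ray("scene",b)
    s=np.linalg.lstsq(np.c_[d1,-d2],o2-o1,rcond=None)[0]
    p,q=o1+s[0]*d1,o2+s[1]*d2; return (p+q)/2,np.linalg.norm(p-q)
def proj(n,P):
    K=cal[n]["camera_matrix"];E=cal[n]["extrinsics"];c=E[:3,:3]@P+E[:3,3];c=c*[1,-1,-1];u=K@c;return u[:2]/u[2]
def blob(im,lo,hi,box,k=0):
    x,y,w,h=box; m=cv2.inRange(cv2.cvtColor(im[y:y+h,x:x+w],cv2.COLOR_RGB2HSV),lo,hi)
    if k:m=cv2.morphologyEx(m,cv2.MORPH_CLOSE,np.ones((k,k)))
    cs=sorted(cv2.findContours(m,0,2)[0],key=cv2.contourArea)[::-1]
    return [c+np.array([x,y]) for c in cs]
E
python3 - <<'E'
from h import *
np.set_printoptions(precision=4,suppress=True)
t=cv2.imread("pics/top0.png")[:,:,::-1].copy()
print("state",bot.state()); print("cam",ray("top",(0,0))[0])
# rails
cs=blob(t,(0,0,170),(180,50,255),(345,190,85,50))
for c in cs[:2]:
    b=cv2.boxPoints(cv2.minAreaRect(c)); print("rail",cv2.contourArea(c)); print(np.array([onz("top",p,.032) for p in b]))
cs=blob(t,(18,110,80),(35,255,255),(380,208,25,18)); 
r=cv2.minAreaRect(cs[0]); print("bar",r,onz("top",r[0],.02))
print("bar corners",np.array([onz("top",p,.02) for p in cv2.boxPoints(r)]))
cs=blob(t,(5,120,120),(25,255,255),(170,225,75,35),5); r=cv2.minAreaRect(cs[0]); print("pick",r,onz("top",r[0],.066)); print(np.array([onz("top",p,.066) for p in cv2.boxPoints(r)]))
# rest foot grey box
for lo,hi,nm in(((0,150,90),(8,255,255),"red"),):
    c=blob(t,lo,hi,(145,140,50,50),7)[0]; print(nm,cv2.boundingRect(c),cv2.minEnclosingCircle(c),onz("top",cv2.minEnclosingCircle(c)[0],.1317))
c=blob(t,(0,0,150),(180,60,255),(135,120,145,80),15)[0];r=cv2.minAreaRect(c);print("board",r); print(np.array([onz("top",p,.09) for p in cv2.boxPoints(r)]))
E
```

```text
state {'clock': 0.1, 'joints': array([-70.2173,  28.3118,  77.1248,  -0.0023,  74.629 ,  -5.4701]), 'qvel': array([ 0.0587, -0.1142, -0.0358,  0.0317, -0.0098,  0.1269]), 'joint_efforts': array([  0.0037, -88.3587, -38.4565,  -0.0003,   0.0051,   0.    ]), 'ee_pos': array([ 0.2665, -0.5649,  0.206 ]), 'ee_rot': array([-179.9344,   -0.0041,   25.2534]), 'force': array([ 0.124 ,  0.2367, -0.0851]), 'ft_torque': array([ 0.0375,  0.0187, -0.0509]), 'grasp_force': 0.0, 'gripper_width': 1.0024066524567228}
cam [0.413 0.004 1.058]
rail 531.0
[[ 0.5012 -0.2529  0.032 ]
 [ 0.5132 -0.3707  0.032 ]
 [ 0.4798 -0.3729  0.032 ]
 [ 0.4679 -0.2554  0.032 ]]
rail 529.5
[[ 0.5535 -0.251   0.032 ]
 [ 0.5561 -0.3694  0.032 ]
 [ 0.5205 -0.3689  0.032 ]
 [ 0.5179 -0.2508  0.032 ]]
bar ((390.5451354980469, 216.49591064453125), (4.16464376449585, 13.12768268585205), 84.80557250976562) [ 0.5133 -0.3027  0.02  ]
bar corners [[ 0.5171 -0.2858  0.02  ]
 [ 0.52   -0.3191  0.02  ]
 [ 0.5094 -0.3197  0.02  ]
 [ 0.5066 -0.2864  0.02  ]]
pick ((200.16552734375, 240.81378173828125), (46.38780212402344, 6.218822002410889), 7.943471908569336) [0.4532 0.1704 0.066 ]
[[0.4539 0.2264 0.066 ]
 [0.4687 0.2246 0.066 ]
 [0.4526 0.1144 0.066 ]
 [0.4378 0.1164 0.066 ]]
red (158, 161, 19, 20) ((168.46665954589844, 170.53334045410156), 10.653852462768555) [0.6109 0.2331 0.1317]
board ((209.5032958984375, 157.96202087402344), (48.43012619018555, 125.63221740722656), 76.52217864990234)
[[ 0.6723  0.3057  0.09  ]
 [ 0.743   0.0134  0.09  ]
 [ 0.6272 -0.013   0.09  ]
 [ 0.5584  0.2763  0.09  ]]
```

drive_tool(moves=[[[50,0,0,0,0,0,-8],[50,0,0,0,0,0,-8],[50,0,0,0,0,0,-8],[50,0,0,0,0,0,-8],[50,0,0,0,0,0,-8],[50,0,0,0,0,0,-8],[50,0,0,0,0,0,-8.4],[50,40,4,0,0,0,0],[50,40,4,0,0,0,0],[50,40,4,0,0,0,0],[50,40,4,0,0,0,0],[50,40,4,0,0,0,0],[50,40,4,0,0,0,0],[50,40,4,0,0,0,0],[50,40,4,0,0,0,0],[50,40,4,0,0,0,0],[50,40,4,0,0,0,0],[50,40,4,0,0,0,0],[50,40,4,0,0,0,0],[50,40,4,0,0,0,0]]], newtons=60)

```text
clock: 2.1
ee_pos: [0.3936, -0.0567, 0.2066]
ee_rot: [180.0, 0.0, 81.6]
force: [0.8, -1.2, -0.3]
gripper_width: 0.582
grasp_force: 0.0
```

drive_tool(moves=[[[50,40,4.4,0,0,0,0],[50,40,4.4,0,0,0,0],[50,40,4.4,0,0,0,0],[50,40,4.4,0,0,0,0],[50,40,4.4,0,0,0,0],[50,35,4.4,0,0,0,0],[50,0,0,0,0,0,0],[50,0,0,0,0,0,0]]])

```text
clock: 2.9
ee_pos: [0.4535, 0.1708, 0.2062]
ee_rot: [-180.0, 0.0, 81.8]
force: [0.4, 0.4, -0.3]
gripper_width: 0.584
grasp_force: 0.0
```

drive_tool(moves=[[[50,0,0,30,0,0,0],[50,0,0,30,0,0,0],[50,0,0,30,0,0,0],[50,0,0,30,0,0,0],[50,0,0,25,0,0,0],[50,0,0,15,0,0,0],[50,0,0,9,0,0,0],[50,0,0,0,0,0,0],[0,0,0,0,0,0,0],[0,0,0,0,0,0,0],[0,0,0,0,0,0,0],[0,0,0,0,0,0,0],[0,0,0,0,0,0,0],[0,0,0,0,0,0,0]]])

```text
clock: 4.3
ee_pos: [0.4543, 0.1704, 0.0384]
ee_rot: [179.9, -0.0, 81.7]
force: [-1.0, -1.6, 8.0]
gripper_width: 0.116
grasp_force: 58.7
```

drive_tool(moves=[[[0,0,0,-10,0,0,0],[0,0,0,-20,0,0,0],[0,0,0,-30,0,0,0],[0,0,0,-30,0,0,0],[0,0,0,-30,0,0,0],[0,0,0,0,0,0,0],[0,0,0,0,0,0,0]]])

```text
clock: 5.0
ee_pos: [0.454, 0.1705, 0.1585]
ee_rot: [179.9, -0.0, 81.7]
force: [-0.1, 1.0, -0.6]
gripper_width: 0.117
grasp_force: 58.6
```

```bash
python3 - <<'E'
from h import *
t=bot.get_image("top");s=bot.get_image("scene")
cv2.imwrite("pics/top1.png",t[:,:,::-1]);cv2.imwrite("pics/scene1.png",s[:,:,::-1])
r=lambda i,x,y,w,h:cv2.resize(i[y:y+h,x:x+w],(400,300),interpolation=cv2.INTER_CUBIC)
cv2.imwrite("pics/m1.png",np.hstack([r(t,150,190,160,120),r(s,210,110,120,90)])[:,:,::-1])
# tip prediction
P=np.array([.4543,.1704,.148+.0176]); a=np.radians(-98.3); q=P+[.125*np.cos(a),.125*np.sin(a),-.04]
print(bot.state()["ee_pos"],bot.state()["force"],proj("top",q),proj("scene",q))
E
```

```text
[0.45323706 0.17024112 0.15712792] [-0.41248526  1.01429254 -1.20436332] [250.66891275 246.93801311] [259.37153183 177.52491679]
```

View pics/m1.png

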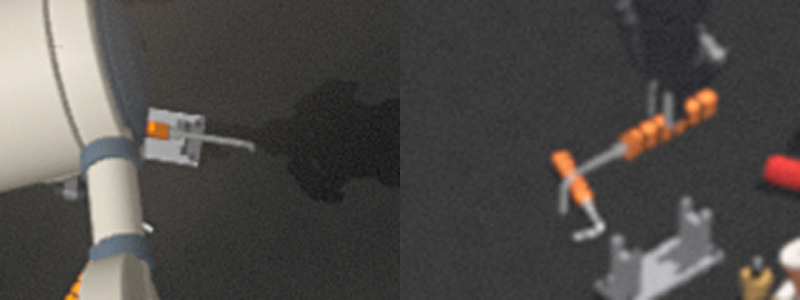

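```bash
python3 - <<'E'
from h import *
np.set_printoptions(precision=4,suppress=True)
print(tri((250.8,248.8),(258.9,173.6)), onz("top",(250.8,248.8),.15))
t=cv2.imread("pics/top1.png")[:,:,::-1].copy()
g=t[230:260,225:255].max(2).astype(int)
for c in range(0,30,3): print(225+c, 230+g[:,c].argmax(), g[:,c].max())
a=np.radians(-98.3);P=np.array([.4538,.1704,.1585+.0176])
for L,d in((.06,0),(.125,0),(.125,.04)):
  q=P+[L*np.cos(a),L*np.sin(a),-d]; print(q,proj("top",q))
# spindle / stand check from posts & plate
cs=blob(t,(0,140,90),(8,255,255),(405,190,40,30))
print(cv2.minEnclosingCircle(cs[0]),cv2.boundingRect(cs[0]))
O=np.array([.5161,-.3439,0]);X=np.array([.0715,-.9974,0]);Y=np.array([.9974,.0715,0])
for n,x,y,z in(("redpost",.041,.026,.072),("spin top",0,0,.092),("plate",-.15,.05,.012),("plate",-.15,-.05,.012),("plate",.055,-.05,.012),("plate",.055,.05,.012),("rail",-.09,.038,.032),("rail",-.09,-.038,.032),("rail",.025,-.038,.032)):
  q=O+X*x+Y*y+[0,0,z]; print(n,proj("top",q),(proj("top",q)-[345,185])*4, proj("scene",q))
E
```

```text
(array([0.4328, 0.0468, 0.1384]), np.float64(0.0027185440055347873)) [0.4316 0.0453 0.15  ]
225 237 172
228 255 166
231 244 133
234 245 148
237 245 137
240 246 143
243 246 141
246 247 134
249 248 121
252 249 64
[0.4451 0.111  0.1761] [219.3743 242.3873]
[0.4358 0.0467 0.1761] [249.5823 246.5871]
[0.4358 0.0467 0.1361] [250.4531 247.0466]
((425.65216064453125, 202.78260803222656), 7.38949728012085) (419, 198, 15, 10)
redpost [429.4247 201.1232] [337.699   64.4926] [180.7537 296.0671]
spin top [416.7735 212.1991] [287.094  108.7965] [183.2906 275.4948]
plate [345.4031 200.7685] [ 1.6123 63.0741] [237.4891 268.7838]
plate [349.2092 239.7443] [ 16.8368 218.9771] [209.2406 253.5464]
plate [429.2963 233.4154] [337.1854 193.6617] [157.4317 301.2454]
plate [424.7379 194.6245] [318.9515  38.498 ] [186.8318 319.6199]
rail [371.0635 202.5688] [104.254  70.275] [219.6725 275.6793]
rail [374.1977 232.713 ] [116.7907 190.8521] [197.7492 263.4714]
rail [419.9143 229.1096] [299.6571 176.4384] [168.0684 290.7615]
```

The pick is held level. In the right crop the hook hangs at about (563,212), and the triangulated tip is within a few mm of where I predicted. Moving to the stand now.

drive_tool(moves=[[[0,0,0,0,0,0,-6.2],[0,0,0,0,0,0,-6.2],[0,-15,2.2,0,0,0,0],[0,-30,2.2,0,0,0,0],[0,-35,2.2,0,0,0,0],[0,-35,2.2,0,0,0,0],[0,-35,2.2,0,0,0,0],[0,-35,2.2,0,0,0,0],[0,-35,2.2,0,0,0,0],[0,-35,2.2,0,0,0,0],[0,-35,2.2,0,0,0,0],[0,-35,2.2,0,0,0,0],[0,-30,2.4,0,0,0,0],[0,-21.6,2.4,0,0,0,0],[0,0,0,0,0,0,0],[0,0,0,0,0,0,0],[0,0,0,0,0,0,0]]])

```text
clock: 6.8
ee_pos: [0.5066, -0.2024, 0.157]
ee_rot: [-179.9, -0.1, 94.1]
force: [0.3, -0.2, 0.1]
gripper_width: 0.117
grasp_force: 58.6
```

```bash
python3 - <<'E'
from h import *
np.set_printoptions(precision=4,suppress=True)
t=bot.get_image("top");s=bot.get_image("scene")
cv2.imwrite("pics/top2.png",t[:,:,::-1]);cv2.imwrite("pics/scene2.png",s[:,:,::-1])
r=lambda i,x,y,w,h:cv2.resize(i[y:y+h,x:x+w],(400,300),interpolation=cv2.INTER_CUBIC)
cv2.imwrite("pics/m2.png",np.hstack([r(t,345,170,100,75),r(s,140,225,100,75)])[:,:,::-1])
S=bot.state();p=S["ee_pos"];print(p,S["ee_rot"]);a=np.radians(S["ee_rot"][2]);x=np.array([np.cos(a),np.sin(a),0]);y=np.array([np.sin(a),-np.cos(a),0])
q=p-.125*x-.0015*y+[0,0,-.0224]; print(q,proj("top",q),proj("scene",q))
E
```

```text
[ 0.5069 -0.2024  0.1574] [-179.9643   -0.027    94.1077]
[ 0.5144 -0.3272  0.135 ] [416.1893 210.9506] [185.8742 259.4466]
```

View pics/m2.png

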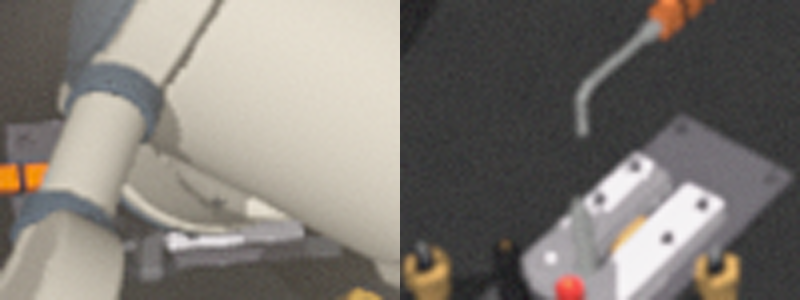

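The scene crop shows the hook tip at (185.8,258.8), as predicted, and the spindle top at (184.5,275). I'll lower the hook to just above the rails and look again.

drive_tool(moves=[[[0,0,1.5,15,0,0,0],[0,0,0,25,0,0,0],[0,0,0,25,0,0,0],[0,0,0,20,0,0,0],[0,0,0,10,0,0,0],[0,0,0,0,0,0,0],[0,0,0,0,0,0,0]]])

```text
clock: 7.6
ee_pos: [0.509, -0.2032, 0.0632]
ee_rot: [180.0, 0.0, 94.1]
force: [0.1, 0.0, -0.5]
gripper_width: 0.118
grasp_force: 58.6
```

```bash
python3 - <<'E'
from h import *
np.set_printoptions(precision=4,suppress=True)
s=bot.get_image("scene");cv2.imwrite("pics/scene3.png",s[:,:,::-1])
cv2.imwrite("pics/m3.png",cv2.resize(s[245:320,150:250],(800,600),interpolation=cv2.INTER_CUBIC)[:,:,::-1])
S=bot.state();p=S["ee_pos"];print(p,S["ee_rot"]);a=np.radians(S["ee_rot"][2]);x=np.array([np.cos(a),np.sin(a),0]);y=np.array([np.sin(a),-np.cos(a),0])
q=p-.125*x-.0015*y+[0,0,-.0224]; f=lambda P:(proj("scene",P)-[150,245])*8
print(q,f(q))
O=np.array([.5161,-.3439,0]);X=np.array([.0715,-.9974,0]);Y=np.array([.9974,.0715,0])
for n in((0,0,.092),(0,0,.032),(-.016,0,.012),(-.016,0,.032),(-.09,.008,.032),(-.09,-.008,.032),(-.09,.038,.032),(-.09,-.038,.032),(.025,.038,.032)):print(n,f(O+X*n[0]+Y*n[1]+[0,0,n[2]]))
E
```

```text
[ 0.5092 -0.2034  0.0635] [179.9372   0.0383  94.0687]
[ 0.5166 -0.3282  0.0411] [320.2761 321.6045]
(0, 0, 0.092) [266.3246 243.9582]
(0, 0, 0.032) [286.536  369.0143]
(-0.016, 0, 0.012) [326.15  377.228]
(-0.016, 0, 0.032) [320.0553 337.177 ]
(-0.09, 0.008, 0.032) [487.1638 206.3348]
(-0.09, -0.008, 0.032) [450.2452 185.7768]
(-0.09, 0.038, 0.032) [557.3798 245.4345]
(-0.09, -0.038, 0.032) [381.9938 147.7711]
(0.025, 0.038, 0.032) [323.9091 474.7555]
```

View pics/m3.png

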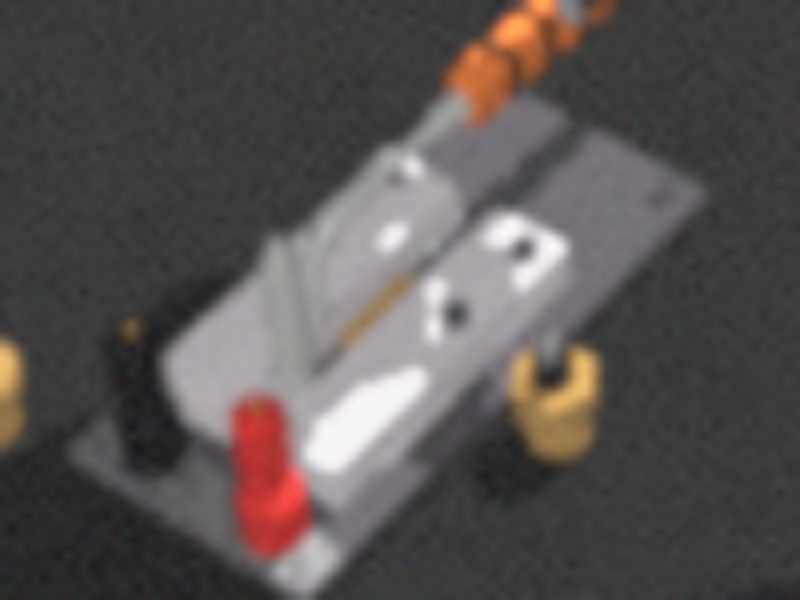

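The hook is seen above the slot next to the spindle, whose top is at about (275,238) in the crop. The stand sits roughly 1 px off my model, which is within the clearances. Lowering in steps while watching the force.

drive_tool(moves=[[[0,0,0,6,0,0,0],[0,0,0,6,0,0,0],[0,0,0,6,0,0,0],[0,0,0,0,0,0,0]]])

```text
clock: 8.05
ee_pos: [0.5082, -0.203, 0.0437]
ee_rot: [-179.9, -0.0, 94.1]
force: [0.4, 0.1, -0.8]
gripper_width: 0.116
grasp_force: 58.6
```

drive_tool(moves=[[[0,0,0,4,0,0,0],[0,0,0,3,0,0,0],[0,0,0,0,0,0,0],[0,0,0,0,0,0,0]]])

```text
clock: 8.45
ee_pos: [0.5087, -0.2033, 0.0375]
ee_rot: [-180.0, -0.0, 94.1]
force: [0.0, -0.4, -0.7]
gripper_width: 0.123
grasp_force: 58.6
```

```bash
python3 - <<'E'
from h import *
s=bot.get_image("scene");cv2.imwrite("pics/scene4.png",s[:,:,::-1])
b=cv2.imread("pics/scene0.png")[:,:,::-1]
print(bot.state()["ee_pos"],bot.state()["force"])
d=np.abs(s.astype(int)-b).sum(2)[262:295,176:206]
for i in range(0,33,2): print(262+i,''.join('%4d'%v for v in d[i]))
E
```

```text
[ 0.50870614 -0.2033067   0.03764376] [-0.1929098  -0.17772376 -0.56769269]
262    2  12  15   5   6   5   5   3  13   8   5   8   6   4   6  16  10  11  14   6   1  19  29  58  26   5   6   8   7  12
264   17   7   9   7  23   8   4  19   3   9   6  14   5  19   7  21   9  16  12  22  77 136 171 202 195 162  76   8  12  34
266    5   6   7   4   4  17  23   4   6   5  13   5   7   4  11  11   4  37 108 182 201 165 111 138 257 234 227 239 180  47
268    3   5   3  11   8   4  12  10   4   7   6   8   7   8   3  52 120 215 242 217 199 206 229 243 244 243 246 254 215 143
270   10   3   5   2   9   6   9  10   6   7  22   5  17  75 171 246 250 232 228 212 227 216 232 226 245 240 201 126  69  37
272    2   8   8  18  13  10   9  14   4  16  11  41 161 207 253 250 221 225 214 220 224 219 237 250 240 227 208 129  19   8
274   10   8   5   9   7   3  43  98 130 132 171 217 167 112 130 223 248 231 238 239 241 240 234 232 183 121  62  31  15  31
276    2   4  21  20  23  18  25  50  89 145 234 201 171 185 184 240 249 238 257 261 238 231 189 112  39  26  29  34  87 216
278   45  32  48  48  80
[... 400 characters left out ...]
 74 232 260 210  97  29  48 113 168 220 243 238 225 225 221 211 224 240 161
286  223 215 215 222 229 218 224 202  56   9   5  24  70  83  45  38  67 150 208 241 246 228 225 235 223 227 225 217 195 170
288  223 228 209 215 212 217 214 217 134   8  10   1  46  49  10  15  85 208 239 227 215 224 222 207 168  92  47  26  12   0
290  215 215 215 217 212 210 222 194  95   2  18   1  36  39  53 156 228 228 227 224 231 187  88  16   1   3   3   3   1   4
292  208 212 218 213 206 180 137  68  17   7  13  26 107 210 230 223 222 216 183  99  40  14   1   5   0   2   4   0   8   4
294  177 204 216 174 114  94  93  84 118 156 176 196 224 220 215 219 222 189  73   1   5   4   0   2   6   2  12  13   4  15
```

drive_tool(moves=[[[0,3,0,0,0,0,0],[0,6,0,0,0,0,0],[0,6,0,0,0,0,0],[0,6,0,0,0,0,0],[0,6,0,0,0,0,0],[0,6,0,0,0,0,0],[0,6,0,0,0,0,0],[0,6,0,0,0,0,0],[0,6,0,0,0,0,0],[0,6,0,0,0,0,0],[0,6,0,0,0,0,0],[0,6,0,0,0,0,0],[0,6,0,0,0,0,0],[0,6,0,0,0,0,0],[0,3,0,0,0,0,0],[0,0,0,0,0,0,0],[0,0,0,0,0,0,0]]])

```text
clock: 10.2
ee_pos: [0.5028, -0.1195, 0.0376]
ee_rot: [180.0, 0.0, 94.1]
force: [0.1, -0.0, -0.7]
gripper_width: 0.114
grasp_force: 58.6
```

```bash
python3 - <<'E'
from h import *
s=bot.get_image("scene");t=bot.get_image("top");cv2.imwrite("pics/scene5.png",s[:,:,::-1]);cv2.imwrite("pics/top5.png",t[:,:,::-1])
r=lambda i,x,y,w,h:cv2.resize(i[y:y+h,x:x+w],(400,300),interpolation=cv2.INTER_CUBIC)
cv2.imwrite("pics/m5.png",np.hstack([r(t,335,180,100,75),r(s,150,240,100,75)])[:,:,::-1])
E
```

```text
(no output)
```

View pics/m5.png

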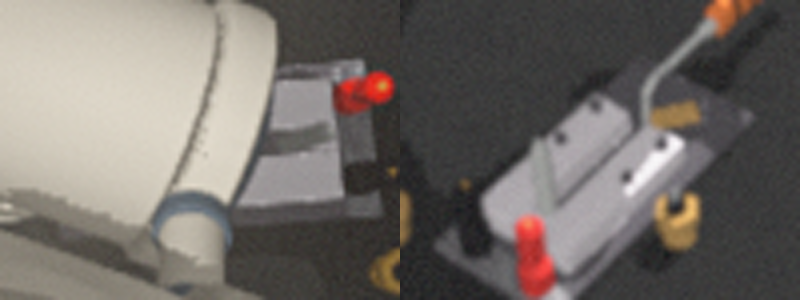

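The scene crop shows the bar out on the apron at about (218.3,268.8), turned slightly, with the hook next to it.

```bash
python3 - <<'E'
from h import *
np.set_printoptions(precision=4,suppress=True)
s=cv2.imread("pics/scene5.png")[:,:,::-1].copy()
c=blob(s,(12,90,60),(30,255,255),(208,258,20,18))[0];r=cv2.minAreaRect(c)
O=np.array([.5175,-.343,0]);X=np.array([.0715,-.9974,0]);Y=np.array([.9974,.0715,0])
st=lambda p:np.array([(p-O)@X,(p-O)@Y])
print(r,st(onz("scene",r[0],.018)));
for p in cv2.boxPoints(r):print(st(onz("scene",p,.018)))
E
```

```text
((218.5294189453125, 268.6176452636719), (5.335783958435059, 11.399173736572266), 75.96376037597656) [-0.1161  0.0095]
[-0.1099 -0.007 ]
[-0.135   0.0113]
[-0.1223  0.026 ]
[-0.0975  0.0078]
```

drive_tool(moves=[[[0,-3,0,0,0,0,0],[0,0,0,-10,0,0,0],[0,0,0,-25,0,0,0],[0,0,0,-35,0,0,0],[0,0,0,-30,0,0,0],[0,0,0,-20,0,0,6.2],[0,0,0,0,0,0,6.2],[0,15,-5,0,0,0,0],[0,30,-10,0,0,0,0],[0,35,-11,0,0,0,0],[0,35,-11,0,0,0,0],[0,35,-11,0,0,0,0],[0,35,-11,0,0,0,0],[0,35,-11,0,0,0,0],[0,35,-11,0,0,0,0],[0,20,-6,0,0,0,0],[0,8,-3.5,0,0,0,0],[0,0,0,0,0,0,0],[0,0,0,0,0,0,0]]])

```text
clock: 12.2
ee_pos: [0.4543, 0.1701, 0.1576]
ee_rot: [-180.0, 0.0, 81.7]
force: [-0.6, 0.8, -0.7]
gripper_width: 0.117
grasp_force: 58.6
```

drive_tool(moves=[[[0,0,0,25,0,0,0],[0,0,0,30,0,0,0],[0,0,0,25,0,0,0],[0,0,0,15,0,0,0],[0,0,0,10,0,0,0],[0,0,0,8,0,0,0],[0,0,0,5,0,0,0],[0,0,0,0,0,0,0],[0,0,0,0,0,0,0]]])

```text
clock: 13.1
ee_pos: [0.4547, 0.1707, 0.04]
ee_rot: [180.0, -0.0, 81.7]
force: [-0.2, -0.7, -0.5]
gripper_width: 0.119
grasp_force: 58.6
```

drive_tool(moves=[[[40,0,0,0,0,0,0],[40,0,0,0,0,0,0],[40,0,0,0,0,0,0],[40,0,0,0,0,0,0],[40,0,0,-10,0,0,0],[40,0,0,-30,0,0,0],[40,0,0,-40,0,0,0],[40,0,0,-40,0,0,0],[60,-40,0,-20,0,0,0],[60,-45,0,0,0,0,0],[60,-45,0,0,0,0,0],[60,-45,0,0,0,0,0],[60,-45,0,0,0,0,0]]])

```text
clock: 14.4
ee_pos: [0.422, -0.0486, 0.1805]
ee_rot: [179.9, 0.0, 81.7]
force: [0.1, -0.1, 0.6]
gripper_width: 0.703
grasp_force: 0.0
```

```bash
python3 - <<'E'
from h import *
np.set_printoptions(precision=4,suppress=True)
s=bot.get_image("scene");t=bot.get_image("top");cv2.imwrite("pics/scene6.png",s[:,:,::-1]);cv2.imwrite("pics/top6.png",t[:,:,::-1])
print(bot.state()["ee_pos"],bot.state()["joints"])
r=lambda i,x,y,w,h:cv2.resize(i[y:y+h,x:x+w],(400,300),interpolation=cv2.INTER_CUBIC)
cv2.imwrite("pics/m6.png",np.vstack([np.hstack([r(t,145,130,140,105),r(s,300,150,100,75)]),np.hstack([r(t,340,180,100,75),r(s,240,150,100,75)])])[:,:,::-1])
E
```

```text
[ 0.422  -0.0513  0.1804] [-14.9461  14.2542 105.8131  -0.0635  59.8713  -6.2953]
```

View pics/m6.png

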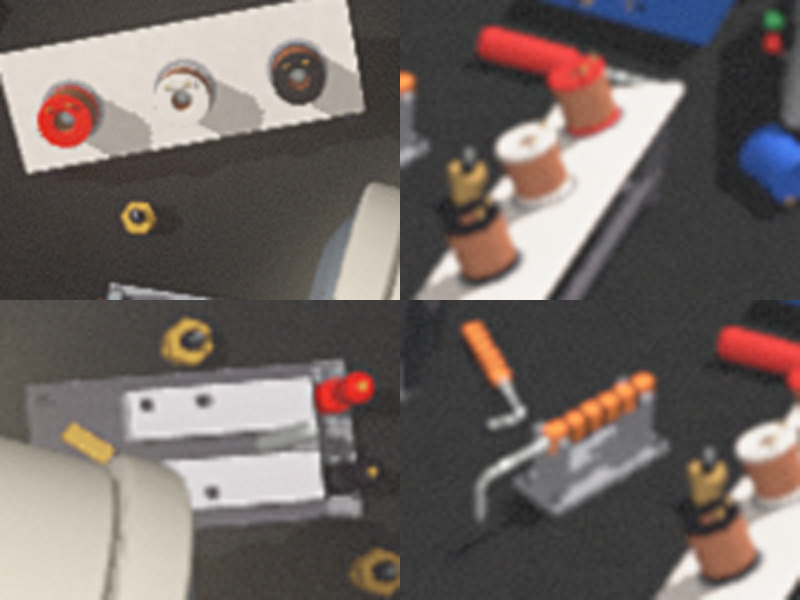

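The lower-right crop shows the pick back in its rest with the hook hanging, and the lower-left shows the bar lying on the apron. The red coil's top face is at (168.5,171.3) in the top view and (344.5,168.8) in the scene view. Next I'll triangulate it and the spindle tip.

```bash
python3 - <<'E'
from h import *
np.set_printoptions(precision=4,suppress=True)
t=cv2.imread("pics/top6.png")[:,:,::-1].copy();s=cv2.imread("pics/scene6.png")[:,:,::-1].copy()
print("red",tri((168.45,171.3),(344.5,168.75)));print("white",tri((208.7,163.95),(333,188)))
W=[onz("top",p,.1317) for p in((168.45,171.3),(208.7,163.95),(249.3,155.55))];print(np.array(W))
d=W[0]-W[2];print("rack y dir",d/np.linalg.norm(d),np.linalg.norm(d),"yaw",np.degrees(np.arctan2(-d[0],d[1])))
print("spin",tri((417,212.4),(184.4,274.8)))
c=blob(t,(0,150,90),(8,255,255),(145,150,50,40),5)[0];M=cv2.boundingRect(c);print(M)
c=blob(s,(0,150,90),(8,255,255),(335,155,25,20),3)[0];print(cv2.boundingRect(c),cv2.fitEllipse(c))
E
```

```text
red (array([0.6111, 0.235 , 0.1309]), np.float64(0.004727766412006604))
white (array([0.6299, 0.145 , 0.1221]), np.float64(0.005261028062714085))
[[0.6091 0.2331 0.1317]
 [0.6256 0.1418 0.1317]
 [0.6447 0.0492 0.1317]]
rack y dir [-0.1901  0.9818  0.    ] 0.18735229617760016 yaw 10.956689911046515
spin (array([ 0.5166, -0.3426,  0.0939]), np.float64(0.003249540320126692))
(158, 161, 20, 20)
(335, 160, 16, 13) ((340.41778564453125, 166.1495361328125), (10.527746200561523, 19.999080657958984), 104.87655639648438)
```

drive_tool(moves=[[[75,0,0,-10,0,0,-6.4],[75,0,0,-10,0,0,-6.4],[75,0,0,-10,0,0,-6.5],[75,30.5,23.4,-5,0,0,0],[75,30.5,23.4,-5,0,0,0],[75,30.5,23.4,-5,0,0,0],[75,30.5,23.4,-5,0,0,0],[75,30.5,23.4,-5,0,0,0],[75,30.5,23.4,-5,0,0,0],[75,30.5,23.4,-4,0,0,0],[75,30.5,23.4,0,0,0,0],[75,0,0,0,-8.3,0,0],[75,0,0,0,-8.3,0,0],[75,0,0,0,-8.4,0,0],[75,0,0,0,0,0,0],[75,0,0,0,0,0,0]]])

```text
clock: 16.1
ee_pos: [0.5591, 0.2282, 0.2438]
ee_rot: [155.8, 0.0, 101.0]
force: [0.9, 0.3, 0.1]
gripper_width: 0.881
grasp_force: 0.0
```

```bash
cat > rel.py <<'E'
from h import *
from scipy.spatial.transform import Rotation as Ro
np.set_printoptions(precision=2,suppress=True)
def rel(target):
    S=bot.state();R=Ro.from_euler("xyz",S["ee_rot"],degrees=True).as_matrix()
    print("pos",S["ee_pos"]*1000,S["ee_rot"],"z",R[:,2],"y",R[:,1],"shift tool mm",R.T@(np.array(target)-S["ee_pos"])*1000,"F",S["force"])
    return S,R
E
python3 -c "
from rel import *
rel([.6263,.2371,.0973])"
```

```text
pos [559.13 228.2  243.78] [155.79   0.03 100.96] z [ 0.4   0.08 -0.91] y [0.9  0.17 0.41] shift tool mm [ -3.96   1.64 161.33] F [0.93 0.3  0.07]
```

drive_tool(moves=[[[75,-4,0,10,-0.8,0,0],[75,0,0,25,0,0,0],[75,0,0,30,0,0,0],[75,0,0,20,0,0,0],[75,0,0,0,0,0,0],[75,0,0,0,0,0,0]]])

```text
clock: 16.7
ee_pos: [0.597, 0.231, 0.1668]
ee_rot: [154.9, 0.0, 100.9]
force: [0.4, 1.3, 0.2]
gripper_width: 0.878
grasp_force: 0.0
```

```bash
python3 -c "
from rel import *
rel([.6263,.2371,.0973])
s=bot.get_image('scene');t=bot.get_image('top')
r=lambda i,x,y,w,h:cv2.resize(i[y:y+h,x:x+w],(400,300),interpolation=cv2.INTER_CUBIC)
cv2.imwrite('pics/m7.png',np.hstack([r(t,130,120,120,90),r(s,290,110,100,75)])[:,:,::-1])
"
```

```text
pos [597.02 230.99 166.81] [154.94   0.03 100.91] z [ 0.42  0.08 -0.91] y [0.89 0.17 0.42] shift tool mm [ 0.49 -2.34 75.63] F [0.45 1.28 0.19]
```

View pics/m7.png

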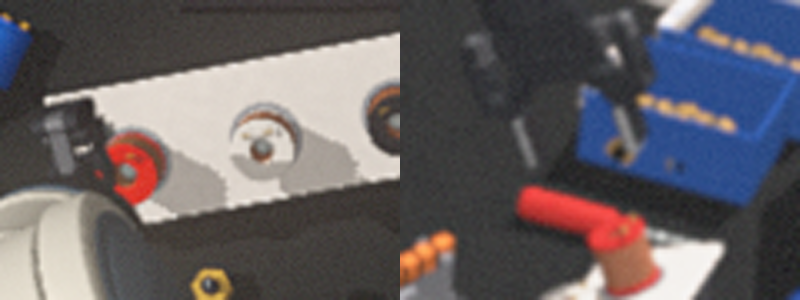

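```bash
python3 -c "
from rel import *
S,R=rel([.6263,.2371,.0973]);p=S['ee_pos']
f=lambda P:(proj('scene',P)-[290,110])*4+[400,0]
g=lambda P:(proj('top',P)-[130,120])*400/120
for k in(0,-.012,-.019):
  for w in(-.042,0,.042):
    q=p+R[:,1]*w+R[:,2]*k; print(k,w,f(q),g(q))
a=-R[:,2]; B=np.array([.6296,.2377,.09])
for k in (0,.046):print('coil',f(B+k*a),g(B+k*a))
"
```

```text
pos [596.87 231.07 167.67] [154.84   0.02 100.92] z [ 0.42  0.08 -0.91] y [0.89 0.17 0.43] shift tool mm [ 0.36 -2.73 76.46] F [-0.15 -0.14  0.44]
0 -0.042 [551.96 196.85] [134.09 238.49]
0 0 [600.77 191.54] [117.58 177.96]
0 0.042 [651.18 186.06] [100.55 115.51]
-0.012 -0.042 [546.84 183.25] [131.47 243.41]
-0.012 0 [595.73 177.7 ] [114.7  182.18]
-0.012 0.042 [646.24 171.97] [ 97.41 118.99]
-0.019 -0.042 [543.83 175.27] [129.9  246.33]
-0.019 0 [592.78 169.58] [112.99 184.69]
-0.019 0.042 [643.34 163.71] [ 95.54 121.07]
coil [632.15 286.34] [136.53 154.86]
coil [613.56 235.37] [126.94 169.14]
```

The fingers are lined up with the coil laterally, with tips at (532,165) and (635,153) and the coil top at (613,235). The open tips stand a bit back, as described. Continuing down the axis.

drive_tool(moves=[[[75,0,-2.5,10,0,0,0],[75,0,0,15,0,0,0],[75,0,0,15,0,0,0],[75,0,0,15,0,0,0],[75,0,0,0,0,0,0],[75,0,0,0,0,0,0]]])

```text
clock: 17.4
ee_pos: [0.6168, 0.2347, 0.1146]
ee_rot: [155.0, 0.0, 100.9]
force: [-0.1, -0.3, -0.3]
gripper_width: 0.878
grasp_force: 0.0
```

drive_tool(moves=[[[75,0,0,10,0,0,0],[75,0,0,10,0,0,0],[75,0,0,0,0,0,0],[70,0,0,0,0,0,0]]])

```text
clock: 17.8
ee_pos: [0.6251, 0.2364, 0.0969]
ee_rot: [154.9, 0.0, 100.9]
force: [0.1, 0.3, 1.0]
gripper_width: 0.818
grasp_force: 0.0
```

drive_tool(moves=[[[50,0,0,0,0,0,0],[35,0,0,0,0,0,0],[35,0,0,0,0,0,0],[35,0,0,0,0,0,0],[35,0,0,0,0,0,0],[35,0,0,0,0,0,0]]], newtons=40)

```text
clock: 18.4
ee_pos: [0.625, 0.2363, 0.0977]
ee_rot: [154.9, 0.0, 100.9]
force: [-4.7, -0.8, 5.3]
gripper_width: 0.488
grasp_force: 39.8
```

drive_tool(moves=[[[35,0,0,-5,0,0,0],[35,0,0,-8,0,0,0],[35,0,0,-10,0,0,0],[35,0,0,-10,0,0,0],[35,0,0,-15,0,0,0],[35,0,0,-20,0,0,0],[35,0,0,-20,0,0,0],[35,0,0,-20,0,0,0],[35,0,0,0,0,0,0],[35,0,0,0,0,0,0]]])

```text
clock: 19.4
ee_pos: [0.5803, 0.2278, 0.1957]
ee_rot: [154.8, 0.0, 100.9]
force: [0.2, -0.4, -2.6]
gripper_width: 0.487
grasp_force: 41.2
```

```bash
python3 - <<'E'
from rel import *
S,R=rel([0,0,0]);p=S['ee_pos'];a=-R[:,2]
s=bot.get_image('scene');t=bot.get_image('top')
cv2.imwrite('pics/scene8.png',s[:,:,::-1]);cv2.imwrite('pics/top8.png',t[:,:,::-1])
for k in(-.008,.038):
    q=p+k*a; print(proj('scene',q),proj('top',q))
u,v=proj('scene',p).astype(int)
c=blob(s,(0,150,90),(8,255,255),(u-30,v-30,60,60))[:3]
for x in c: print(cv2.contourArea(x),cv2.boundingRect(x),cv2.minAreaRect(x))
E
```

```text
pos [580.3  227.81 195.75] [154.84   0.02 100.93] z [ 0.42  0.08 -0.91] y [0.89 0.17 0.43] shift tool mm [-113.57 -638.05  -83.38] F [ 0.19 -0.4  -2.6 ]
[336.6 150.9] [163.93 177.52]
[331.65 137.33] [160.33 182.9 ]
163.0 (320, 157, 25, 13) ((331.5882263183594, 162.64706420898438), (24.73863410949707, 8.246211051940918), 14.03624439239502)
53.0 (326, 133, 10, 9) ((330.20001220703125, 137.6000213623047), (7.589465618133545, 9.486830711364746), 71.56504821777344)
21.5 (331, 146, 15, 8) ((338.2568359375, 150.06504821777344), (3.475944757461548, 14.8141450881958), 65.55604553222656)
```

drive_tool(moves=[[[35,0,0,-20,0,0,0],[35,0,0,-20,0,0,0],[35,0,0,0,8.4,0,0],[35,0,0,0,8.4,0,0],[35,0,0,0,8.4,0,0],[35,0,0,0,0,0,6.8],[35,-15,-2,0,0,0,0],[35,-30,-5,0,0,0,0],[35,-35,-5.5,0,0,0,0],[35,-35,-5.5,0,0,0,0],[35,-35,-5.5,0,0,0,0],[35,-35,-5.5,0,0,0,0],[35,-35,-5.5,0,0,0,0],[35,-35,-5.5,0,0,0,0],[35,-35,-5.5,0,0,0,0],[35,-35,-5.5,0,0,0,0],[35,-35,-5.5,0,0,0,0],[35,-35,-5.5,0,0,0,0],[35,-35,-5.5,0,0,0,0],[35,-35,-5.5,0,0,0,0]]])

```text
clock: 21.5
ee_pos: [0.523, -0.2464, 0.2287]
ee_rot: [179.1, -0.0, 94.2]
force: [0.7, 0.8, -2.0]
gripper_width: 0.489
grasp_force: 41.7
```

drive_tool(moves=[[[35,-35,-5.5,0,0,0,0],[35,-35,-5.5,0,0,0,0],[35,-20,-5,0,0,0,0],[35,-8,-2,0,0,0,0],[35,0,0,30,0,0,0],[35,0,0,30,0,0,0],[35,0,0,20,0,0,0],[35,0,0,0,0,0,0],[35,0,0,0,0,0,0]]])

```text
clock: 22.4
ee_pos: [0.5145, -0.3432, 0.1493]
ee_rot: [179.1, -0.1, 94.2]
force: [-0.3, -0.6, -1.1]
gripper_width: 0.482
grasp_force: 41.7
```

```bash
python3 - <<'E'
from rel import *
S,R=rel([.5166,-.343,.128]);p=S['ee_pos'];a=-R[:,2]
s=bot.get_image('scene');t=bot.get_image('top')
cv2.imwrite('pics/scene9.png',s[:,:,::-1]);cv2.imwrite('pics/top9.png',t[:,:,::-1])
for k in(-.008,.038): print('pred',proj('scene',p+k*a))
u,v=proj('scene',p).astype(int)
for x in blob(s,(0,150,90),(8,255,255),(u-25,v-35,50,50))[:3]: print(cv2.contourArea(x),cv2.boundingRect(x),cv2.minAreaRect(x))
cv2.imwrite('pics/m9.png',cv2.resize(s[225:315,140:260],(800,600),interpolation=cv2.INTER_CUBIC)[:,:,::-1])
E
```

```text
pos [ 514.46 -343.19  149.3 ] [179.08  -0.05  94.15] z [ 0.02  0.   -1.  ] y [1.   0.07 0.02] shift tool mm [ 0.02  1.81 21.33] F [-0.26 -0.56 -1.07]
pred [180.88 261.45]
pred [178.48 248.01]
96.0 (171, 240, 11, 15) ((175.7100067138672, 247.47000122070312), (14.142135620117188, 9.758074760437012), 81.8698959350586)
28.5 (175, 258, 17, 9) ((183.57261657714844, 262.6473083496094), (5.668578147888184, 16.748071670532227), 75.0685806274414)
```

View pics/m9.png

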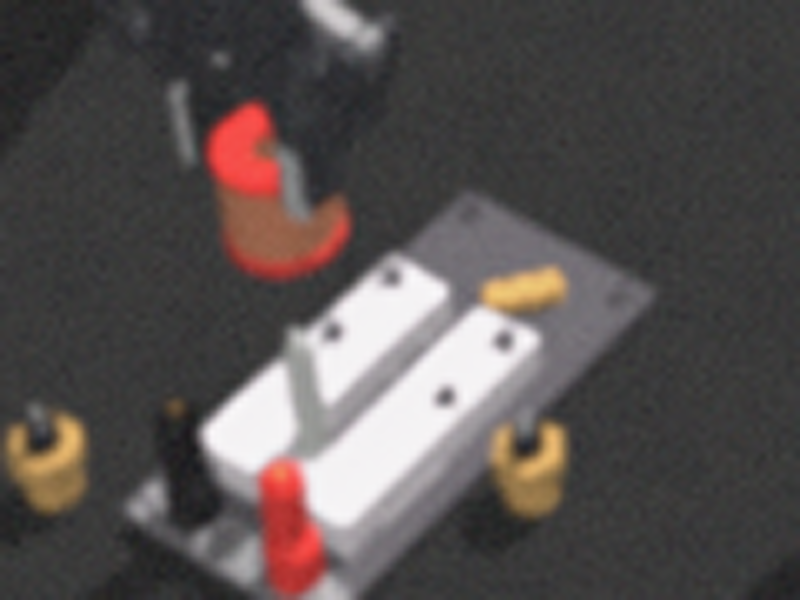

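The scene crop is clear. The coil's lower rim is centred at about (183.0,260.6) and the spindle tip is at (184.3,274.5), so the coil needs about −2.5 mm in y. I'll apply that and go down to the tip.

drive_tool(moves=[[[35,-2.5,0.5,10,0.9,0,0],[35,0,0,15,0,0,0],[35,0,0,15,0,0,0],[35,0,0,5,0,0,0],[35,0,0,0,0,0,0],[35,0,0,0,0,0,0]]])

```text
clock: 23.1
ee_pos: [0.5158, -0.3462, 0.1045]
ee_rot: [179.9, -0.0, 94.1]
force: [0.2, -0.6, -1.8]
gripper_width: 0.484
grasp_force: 41.7
```

drive_tool(moves=[[[35,0,0,3,0,0,0],[35,0,0,3,0,0,0],[35,0,0,3,0,0,0],[35,0,0,0,0,0,0]]])

```text
clock: 23.5
ee_pos: [0.5153, -0.3458, 0.0946]
ee_rot: [180.0, -0.1, 94.1]
force: [-0.4, -0.4, -1.7]
gripper_width: 0.485
grasp_force: 41.7
```

drive_tool(moves=[[[35,0,0,2,0,0,0],[35,0,0,2,0,0,0],[35,0,0,0,0,0,0]]])

```text
clock: 23.8
ee_pos: [0.5154, -0.3458, 0.0907]
ee_rot: [180.0, -0.1, 94.1]
force: [-0.3, 0.5, -1.5]
gripper_width: 0.486
grasp_force: 41.7
```

drive_tool(moves=[[[35,0,0,2,0,0,0],[35,0,0,2,0,0,0],[35,0,0,0,0,0,0]]])

```text
clock: 24.1
ee_pos: [0.5156, -0.346, 0.0868]
ee_rot: [180.0, -0.0, 94.1]
force: [0.5, -1.5, -2.8]
gripper_width: 0.484
grasp_force: 41.7
```

drive_tool(moves=[[[35,0,0,2,0,0,0],[35,0,0,2,0,0,0],[35,0,0,0,0,0,0]]])

```text
clock: 24.4
ee_pos: [0.5156, -0.346, 0.0827]
ee_rot: [180.0, -0.0, 94.1]
force: [0.6, -2.2, -2.6]
gripper_width: 0.487
grasp_force: 41.6
```

drive_tool(moves=[[[35,-1,0,3,0,0,0],[35,0,0,4,0,0,0],[35,0,0,4,0,0,0],[35,0,0,4,0,0,0],[35,0,0,0,0,0,0]]])

```text
clock: 24.9
ee_pos: [0.5154, -0.3467, 0.0673]
ee_rot: [180.0, -0.1, 94.1]
force: [0.4, -0.3, -1.9]
gripper_width: 0.487
grasp_force: 41.7
```

drive_tool(moves=[[[35,0,0,4,0,0,0],[35,0,0,4,0,0,0],[35,0,0,4,0,0,0],[35,0,0,4,0,0,0],[35,0,0,0,0,0,0]]])

```text
clock: 25.4
ee_pos: [0.5155, -0.3468, 0.0514]
ee_rot: [180.0, -0.1, 94.1]
force: [0.0, -1.0, -2.3]
gripper_width: 0.485
grasp_force: 41.7
```

drive_tool(moves=[[[35,0,0,3,0,0,0],[35,0,0,3,0,0,0],[35,0,0,2,0,0,0],[35,0,0,0,0,0,0]]])

```text
clock: 25.8
ee_pos: [0.5155, -0.3468, 0.0437]
ee_rot: [180.0, -0.1, 94.1]
force: [-0.2, 0.4, -1.8]
gripper_width: 0.484
grasp_force: 41.7
```

drive_tool(moves=[[[35,0,0,1,0,0,0],[35,0,0,1,0,0,0],[35,0,0,0,0,0,0]]])

```text
clock: 26.1
ee_pos: [0.5155, -0.3468, 0.0419]
ee_rot: [180.0, -0.0, 94.1]
force: [0.5, 0.1, -2.8]
gripper_width: 0.483
grasp_force: 41.7
```

drive_tool(moves=[[[35,0,0,1,0,0,0],[35,0,0,1,0,0,0],[35,0,0,0,0,0,0]]])

```text
clock: 26.4
ee_pos: [0.5156, -0.3469, 0.04]
ee_rot: [180.0, -0.0, 94.1]
force: [0.6, -0.1, -1.3]
gripper_width: 0.485
grasp_force: 41.8
```

drive_tool(moves=[[[35,0,0,1,0,0,0],[35,0,0,1,0,0,0],[35,0,0,0,0,0,0]]])

```text
clock: 26.7
ee_pos: [0.5157, -0.3472, 0.0397]
ee_rot: [179.9, 0.0, 94.1]
force: [-8.5, 3.5, 26.8]
gripper_width: 0.487
grasp_force: 44.6
```

The coil has seated: the force jumped to 27 N at TCP z = 0.0397. I'll ease off, open and retreat upward.

drive_tool(moves=[[[35,0,0,-1.5,0,0,0],[35,0,0,0,0,0,0],[60,0,0,0,0,0,0],[60,0,0,0,0,0,0],[60,0,0,0,0,0,0],[60,0,0,0,0,0,0],[60,0,0,-10,0,0,0],[60,0,0,-20,0,0,0],[60,0,0,-30,0,0,0],[60,0,0,-30,0,0,0],[60,0,0,-30,0,0,0],[60,40,0,-20,0,0,0],[60,45,0,-10,0,0,0],[60,45,0,0,0,0,0],[60,45,0,0,0,0,0],[60,45,0,0,0,0,0],[60,0,0,0,0,0,0],[60,0,0,0,0,0,0]]])

```text
clock: 28.5
ee_pos: [0.5, -0.1268, 0.1905]
ee_rot: [179.9, -0.0, 94.2]
force: [0.1, 0.3, 0.8]
gripper_width: 0.705
grasp_force: 0.0
```

```bash
python3 - <<'E'
from h import *
s=bot.get_image('scene');t=bot.get_image('top')
r=lambda i,x,y,w,h:cv2.resize(i[y:y+h,x:x+w],(400,300),interpolation=cv2.INTER_CUBIC)
cv2.imwrite('pics/m10.png',np.vstack([np.hstack([r(t,340,180,100,75),r(s,140,240,100,75)]),np.hstack([r(t,150,190,140,105),r(s,250,140,120,90)])])[:,:,::-1])
for x in blob(s,(0,150,90),(8,255,255),(170,265,40,40))[:4]: print(cv2.contourArea(x),cv2.boundingRect(x))
O=np.array([.5166,-.343,0])
print('pred top/bottom centre',proj('scene',O+[0,0,.078]),proj('scene',O+[0,0,.032]),bot.state()['gripper_width'])
E
```

```text
168.0 (176, 272, 17, 15)
53.5 (179, 291, 15, 14)
pred top/bottom centre [184.29621365 279.11003091] [186.20967022 291.00903291] 0.704741861040957
```

View pics/m10.png

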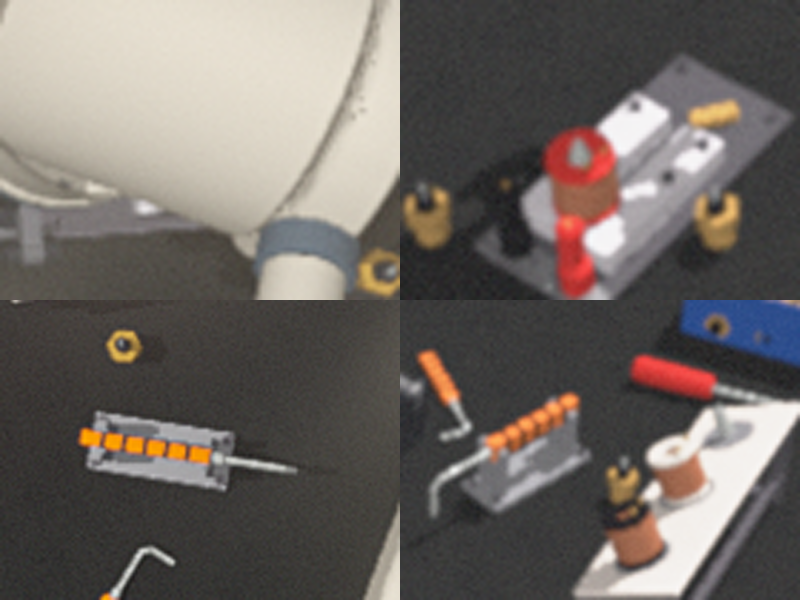

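The final crops show the red coil seated with the spindle tip standing out of its bore, the bar on the apron and the pick in its rest. The white and black coils, sensors and driver are where they were.

```bash
python3 -c "
from cell import bot
print(bot.job_done())"
```

```text
the job is handed in; nothing more can be done
None
```

The job is handed in: the gap bar is on the apron outside the slot, the pick is back in its rest, and the red coil is seated on the spindle and released. The clock stood at about 28.5 s of the 72 s allowed, and handing in gave back no verdict.

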